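# Ready the tester ink: charge the dipping cup, then find which way the cap unscrews

## Task

Get the left-hand ink bottle of the tester stand ready for dipping: lift it out with its cap on, tip it to about 40 degrees for a second so that the dipping cup in its neck fills, and set it back upright, fully home in its well. The two bottles' caps have opposite threads so that they never get swapped, and nobody marked which is which: feel which way the left bottle's cap gives by trying it one way and the other, unscrew it that way, and lift it off. Finish still holding the cap level in the gripper, at least 5 cm above the bottle's neck, for the customer to dip a pen; the bottle stays in its well, and the right-hand bottle and the goods around are left as they are.

Things in the scene. Friction and masses are not known exactly. Their poses are not given: they have to be found in the camera images.
- ink_stand: light wooden ink stand, fixed to the table: 116 mm deep (x) by 240 mm wide (y) by 22 mm high, with two square bottle wells side by side in its rear part and a groove with a black pen along its front edge. Origin: centre of its underside; x points away from the robot side, y to the left (as seen from the robot), z up.
- well_left (a point): centre of the floor of the left-hand well (+y side of the stand): well 48.5 x 48.5 mm, sides square to the stand, 14 mm deep, floor 8 mm above the table, rim chamfered 2 mm. The well's centre is 16 mm behind and 60 mm left of the stand's origin. Axes as the stand's.
- well_right (a point): the same for the right-hand well, 120 mm from the left one.
- bottle_1: white square ink bottle: body 46 x 46 mm and 42 mm high, edges of the foot rounded 4 mm, round neck up to 62 mm, about 0.2 kg; bottle_2 looks the same, and which one stands in the left-hand well differs from start to start. 28 mm of the body show above the stand, to be gripped across two flats. Origin: centre of the underside; z up through the neck; x, y square to the flats.
- bottle_2: twin of bottle_1 (same sizes and origin). One of the two has a right-hand thread (its cap loosens anticlockwise seen from above), the other a left-hand thread (clockwise); nothing outside shows which. The ink stays in while the cap is on.
- cap_1: black ribbed screw cap of bottle_1: 40 mm diameter, 22 mm high, 30 g, hollow below. Origin: centre of its lower rim; z up. Screwed on, the origin lies 44 mm above the bottle's underside, 2 mm above the body's flat top, so fingertips gripping the cap have to stay above that flat top. Pulled up while still screwed on, it takes the bottle with it.
- cap_2: screw cap of bottle_2, same as cap_1. Both caps: turned the right way it moves freely, and 55 to 75 deg (best 1.13 rad) from its start it lifts straight off; it need not be raised while turning. The wrong way it stops hard within 10 deg, and the bottle gives some 6 deg more in its square well before it stops too.
- carton_1: square dark blue ink carton 50 x 50 x 58 mm, loose, right of the stand; leave it. Origin: centre of the underside.
- carton_2: a second such carton, nearer the robot; leave it.
- card_pack: banded pack of postcards 109 x 151 x 19 mm lying loose, left of the stand; leave it. Origin: centre of the underside.
- snow_globe: snow globe, 64 mm diameter, 72 mm high, loose, behind and right of the stand; leave it. Origin: centre of the underside.
There are look-alikes about, which are no part of the job. Leave any purple, turquoise or white look-alike of the cap_2 alone.

How it is judged:
By the outcome, as a careful person would: the job done as asked, in the order asked, and still so for the second after the job is handed in, while the arm keeps its last pose, push and grip.
It also fails if it takes over 64 s, if anything falls off the work surface, if the arm or the gripper's body presses on something with over 40 N, if the wrist force passes 120 N, or if a joint passes its speed limit or range.

## Robot

A 6-joint arm with a two-finger parallel gripper is mounted at the origin on a cart in front of the work surface, level with it; the furniture and walls round the work are solid. World frame = base frame: x ahead of the robot, y to its left, z up, the work surface at z = 0. Lengths are in mm, angles in rad, forces in N, time in s.
With the tool pointing down it reaches from about 225 to 875 mm from the base axis. Payload 3.4 kg.
Tool frame: the origin (TCP) lies at the very end of the fingers, on their centre line; the grasp point (between the pads) lies 19 mm behind it; z points along the fingers, y is the line along which they close (so a half turn about z gives the same grasp; the last joint's range is limited). The gripper opens to 85 mm and grips with 20 to 120 N. Pads are 22 mm wide; open, the fingers measure 114 mm over their backs; the gripper's body (76 mm by 85 mm) begins 54 mm behind the grasp point. The pads swing forward as they close: fully open they stand 13 mm farther back than shut.
Start: joints at [1.05, 0.276, 1.505, -0, 1.361, -0.121], TCP at [223.829, 529.682, 231.328] pointing down, gripper open.
Joint ranges: [-2.89, 2.89], [-0.75, 2.08], [0.22, 2.7], [-1.18, 4.32], [0.11, 2.71], [-2.7, 2.7]. Speed limits (rad/s): [2.57, 2.57, 3.14, 3.14, 3.14, 3.14].

## Interface

Orientations are given as a unit quaternion [x, y, z, w].
In Python, from rig import telemetry, optics, manip gives the robot as it stands. The module is installed in compiled form; this text tells all that it offers.
- The arm moves only by the tool arm_command, never from a script. Its arguments are lists of equal length, an entry for each row: "fingers": the opening, from 0 (shut) to 1 (fully open); "linear": the shift along the tool's x, y, z in units of 50 mm (1.0 is 50 mm), a list of three; "dr": the turn, a rotation vector about the tool's x, y, z in units of 6 degrees (1.0 is 6 degrees), a list of three. A call has 1 to 20 rows; each row is the pose to reach, as a shift and turn from the pose commanded when the call began, along the tool's axes at that moment; what a row does not reach only later rows make up. A row lasts 1/8 s, in which the tool goes at most 62.5 mm and 10.7 degrees, less where a joint would pass 70% of its speed; a pose out of reach is approached as far as the arm can. A call with a gripper value outside its range is refused whole. The fingers move at their own pace and stop on an object; the grip force is fixed at half the most. Time passes only in rows, so rows that repeat a pose let the fingers close. It gives the time, the measured TCP pose, the force, the opening and the grip force at its end, in the units of the state.
- telemetry.sense(): the state, without advancing time (a new reading comes with each control period).
- optics.grab_frame(name): name is "side" or "top" or "wrist"; returns the picture (480x640x3 uint8, red, green, blue); there is no depth.
- optics.camera_params(name): a dict with "fx", "fy", "cx", "cy" (pixels), "rvec" (rotation vector, rad) and "tvec" (3), from world to camera coordinates, as OpenCV has them; the wrist camera has in their place "hand_eye" (4x4, takes a point from camera to tool coordinates, whose origin is the TCP and whose axes are the flange's). Camera axes: x right, y down, z forward; pixel columns grow to the right and rows downward; lengths in mm; the calibration is good to about 2 mm. A picture is of the moment at which its call begins: read the wrist's pose just before it. camera_params takes no time and is no camera call.
- manip.close_job(): hands the job in; it is judged then, once.
The state is a dict: "time": time; "qpos": joint angles; "joint_velocities": joint speeds; "tau": joint torques, N m; "position": TCP position; "eef_rot": TCP orientation; "wrist_force": force on the tool from outside, world axes, zero at the start; "ft_torque": the same for the moment, N m; "finger_gap": finger opening in mm; "finger_force": force on a finger pad.
Only numpy, scipy, OpenCV 4.12 (cv2) and the standard library are available. Lean on these libraries where they do the work, as an engineer would, in place of code of your own. Each camera call takes 0.05 s, during which the arm holds its last target. There are 200 camera calls.

## Working session

There is one attempt and no reset: what is moved stays moved. The work goes in short steps, Python scripts to look and compute and a tool call to move; the robot and the scene stay as the last step left them, time stands still between calls to the robot, and variables do not carry over. Pictures are saved under pics/ and viewed, at most 10 in all, crops included, and the job is handed in when it is done.

Besides the shell and the picture viewer there is one more tool, called after "Call:" by a JSON object that holds its "fn" and its "kwargs". arm_command: Moves the arm, as the interface text tells. Its arguments: {"type":"object","properties":{"fingers":{"type":"array","items":{"type":"number"}},"linear":{"type":"array","items":{"type":"array","items":{"type":"number"}}},"dr":{"type":"array","items":{"type":"array","items":{"type":"number"}}}},"required":["fingers","linear","dr"]}

```bash
mkdir -p pics
python3 - <<'E'
from rig import telemetry, optics
import cv2
print(telemetry.sense())
for n in("top","side","wrist"):
    print(n,optics.camera_params(n))
    cv2.imwrite(f"pics/{n}0.png",optics.grab_frame(n)[:,:,::-1])
E
```

```text
{'time': 0.0, 'qpos': array([ 1.04996631e+00,  2.76626112e-01,  1.50612888e+00, -2.85062159e-05,
        1.36072712e+00, -1.21043989e-01]), 'joint_velocities': array([ 0.00053663,  0.00080889, -0.00150674,  0.00028688, -0.00015853,
        0.00078727]), 'tau': array([-6.87003539e-04, -4.16774368e+01, -2.45807523e+01, -3.88284468e-05,
        1.07353643e-02, -2.78031371e-05]), 'position': array([223.5718875 , 529.17482491, 230.42368046]), 'eef_rot': array([ 1.98561463e-01,  9.80087982e-01, -9.00887200e-04, -2.84794733e-04]), 'wrist_force': array([-0.5219076 , -0.67058457, -0.12118732]), 'ft_torque': array([-0.01177089,  0.03655384, -0.01702616]), 'finger_force': 0.0, 'finger_gap': 85.43851106605118}
top {'fx': 610.837634943717, 'fy': 610.837634943717, 'cx': 317.56782141370047, 'cy': 240.3931432818162, 'rvec': array([ 2.1888658 , -2.15620831,  0.07493213]), 'tvec': array([  34.17139441,  591.59916947, 1099.90025323])}
side {'fx': 531.884837649833, 'fy': 531.884837649833, 'cx': 319.11461922058163, 'cy': 240.96618040115104, 'rvec': array([ 2.28475918, -0.07063848,  0.02770598]), 'tvec': array([-562.25150493,  101.31896488,  942.88050799])}
wrist {'fx': 343.2648523155695, 'fy': 343.2648523155695, 'cx': 320.743515739177, 'cy': 239.3618558940028, 'hand_eye': array([[ 2.88851604e-04, -9.54447916e-01, -2.98377434e-01,
         7.40688460e+01],
       [ 9.99999556e-01,  8.11017751e-06,  9.42131347e-04,
        -3.49813285e-01],
       [-8.96795407e-04, -2.98377573e-01,  9.54447494e-01,
        -1.42972128e+02],
       [ 0.00000000e+00,  0.00000000e+00,  0.00000000e+00,
         1.00000000e+00]])}
```

View pics/top0.png

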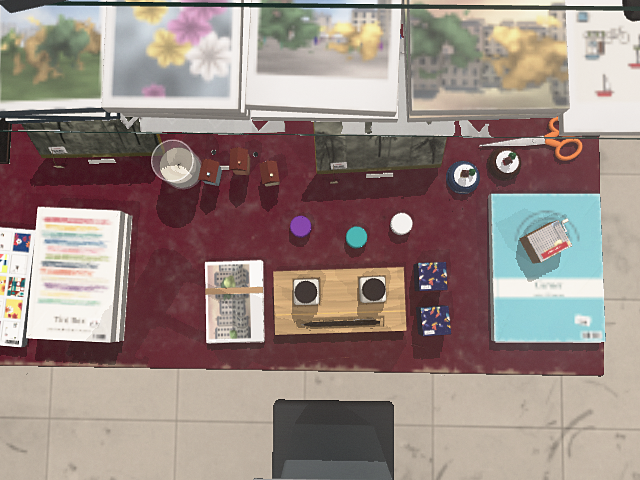

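View pics/side0.png

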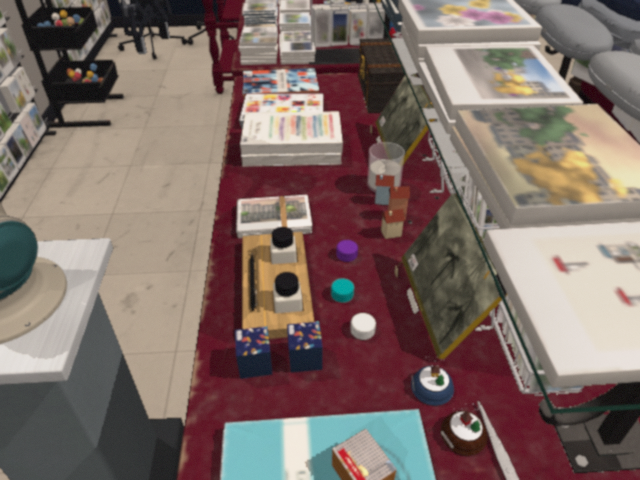

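The top view shows the stand at (340,300), with the left bottle's cap near (306,291), the right one near (374,289), the card pack to the left, the cartons to the right and the look-alike caps behind. The side view matches. I'll enlarge the top view next.

```bash
cat > h.py <<'E'
import numpy as np, cv2
from rig import telemetry, optics
from scipy.spatial.transform import Rotation as R
def proj(n,p):
    c=optics.camera_params(n);K=np.array([[c['fx'],0,c['cx']],[0,c['fy'],c['cy']],[0,0,1]])
    return cv2.projectPoints(np.array(p,float).reshape(-1,3),c['rvec'],c['tvec'],K,None)[0].reshape(-1,2)
def ray(n,uv,z,st=None):
    c=optics.camera_params(n);uv=np.array(uv,float).reshape(-1,2)
    d=np.c_[(uv[:,0]-c['cx'])/c['fx'],(uv[:,1]-c['cy'])/c['fy'],np.ones(len(uv))]
    if n=='wrist':
        Rt=R.from_quat(st['eef_rot']).as_matrix();H=c['hand_eye']
        o=Rt@H[:3,3]+st['position'];d=d@(Rt@H[:3,:3]).T
    else:
        Rm=cv2.Rodrigues(np.array(c['rvec']))[0];o=-Rm.T@np.array(c['tvec']);d=d@Rm
    return o+d*((z-o[2])/d[:,2])[:,None]
E
python3 - <<'E'
from h import *
im=cv2.imread('pics/top0.png')[250:350,260:420]
cv2.imwrite('pics/topc.png',cv2.resize(im,None,fx=5,fy=5,interpolation=cv2.INTER_CUBIC))
print(ray('top',[[306,291],[374,289]],66))
print(proj('top',[223.5,529,230]))
E
```

```text
[[497.8612334   61.45078178  66.        ]
 [503.23158707 -58.16380924  66.        ]]
[[-19.11006421 473.51967769]]
```

View pics/topc.png

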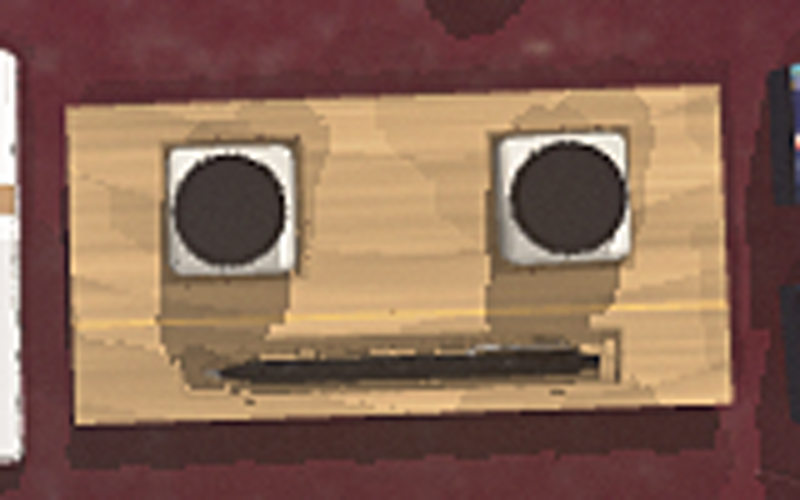

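In the enlarged crop, the stand's corners are at (65,105), (720,84), (733,403) and (75,425). The caps are centred at (230,209) and (569,197).

Run:
```python
from h import *
f=lambda a:(np.array(a)+.5)/5-.5+[260,250]
P=ray('top',f([[65,105],[720,84],[733,403],[75,425]]),22);print(P)
c=P.mean(0);y=(P[0]-P[1]+P[3]-P[2]);yaw=np.arctan2(-y[0],y[1]);print('c',c,'yaw',yaw)
Rz=R.from_euler('z',yaw).as_matrix();print('wells',c+Rz@[16,60,0],c+Rz@[16,-60,0])
C=ray('top',f([[230,209],[569,197]]),66);print(C, np.arctan2(-(C[0]-C[1])[0],(C[0]-C[1])[1]))
# bottle top face corners
B=ray('top',f([[168,145],[293,142],[296,272],[175,275]]),42+8);print(B)
```

```text
[[ 534.2860034   124.96176891   22.        ]
 [ 545.6329727  -115.57380993   22.        ]
 [ 429.59817364 -120.75534008   22.        ]
 [ 417.71182363  118.78306574   22.        ]]
c [481.80724334   1.85392116  22.        ] yaw 0.04835755991958945
wells [494.88821645  62.55720067  22.        ] [500.68886227 -57.30251946  22.        ]
[[497.14814486  62.14351609  66.        ]
 [503.21521052 -57.10937454  66.        ]] 0.050831801337388946
[[519.63020891  85.2743962   50.        ]
 [521.38798439  40.51222458  50.        ]
 [475.09977959  38.72455382  50.        ]
 [473.34989339  81.89996562  50.        ]]
```

```bash
cat >> h.py <<'E'
def rel(p0,q0,p1,q1):
    """shift (50 mm units) and turn (6 deg units) from commanded pose 0 to pose 1, in tool axes of pose 0"""
    R0=R.from_quat(q0);return R0.inv().apply(np.subtract(p1,p0))/50,np.degrees((R0.inv()*R.from_quat(q1)).as_rotvec())/6
def down(yaw): # tool z down, tool x at angle yaw
    x=np.array([np.cos(yaw),np.sin(yaw),0]);z=np.array([0,0,-1.]);return R.from_matrix(np.c_[x,np.cross(z,x),z]).as_quat()
E
python3 - <<'E'
from h import *
q0=telemetry.sense()['eef_rot'];print(R.from_quat(q0).as_matrix())
print(rel([223.829,529.682,231.328],down(1.05+np.pi/2+.121),[496,62.4,170],down(np.pi/2+.049)))
E
```

```text
[[-9.21137930e-01  3.89235676e-01 -7.09214434e-04]
 [ 3.89236281e-01  9.21137136e-01 -1.22215398e-03]
 [ 1.77577823e-04 -1.40182438e-03 -9.99999002e-01]]
(array([-8.65176383, -6.48989914,  1.22656   ]), array([ 0.        ,  0.        , 10.71431077]))
```

Call:
{"fn": "arm_command", "kwargs": {"fingers": [1,1,1,1,1,1,1,1,1,1,1,1,1,1,1], "linear": [[-0.7,-0.5,0.1],[-1.4,-1.0,0.2],[-2.1,-1.6,0.3],[-2.9,-2.2,0.4],[-3.6,-2.7,0.5],[-4.3,-3.2,0.6],[-5.0,-3.8,0.7],[-5.8,-4.3,0.8],[-6.5,-4.9,0.9],[-7.2,-5.4,1.0],[-7.9,-5.9,1.1],[-8.65,-6.49,1.23],[-8.65,-6.49,1.23],[-8.65,-6.49,1.23],[-8.65,-6.49,1.23]], "dr": [[0,0,0.9],[0,0,1.8],[0,0,2.7],[0,0,3.6],[0,0,4.5],[0,0,5.4],[0,0,6.3],[0,0,7.2],[0,0,8.1],[0,0,9.0],[0,0,9.9],[0,0,10.71],[0,0,10.71],[0,0,10.71],[0,0,10.71]]}}

```text
time: 2.02
position: [495.2, 63.4, 169.9]
eef_rot: [0.689, 0.725, 0.0, -0.0]
wrist_force: [0.2, -0.0, 0.6]
finger_gap: 85.8
finger_force: 0.0
```

Run:
```python
from h import *
s=telemetry.sense();print(s['time'],s['position'],s['eef_rot'],s['qpos'],s['wrist_force'])
np.save('s1.npy',np.r_[s['position'],s['eef_rot']])
cv2.imwrite('pics/w1.png',optics.grab_frame('wrist')[:,:,::-1])
```

```text
2.025 [495.20990268  63.43590897 169.87504152] [ 6.88844036e-01  7.24909520e-01  4.37057927e-05 -2.82341924e-04] [-1.23834413e-02  2.07284461e-01  1.76084924e+00  4.85763530e-04
  1.17381370e+00 -6.35811637e-02] [ 0.1928089  -0.03815084  0.61079392]
```

View pics/w1.png

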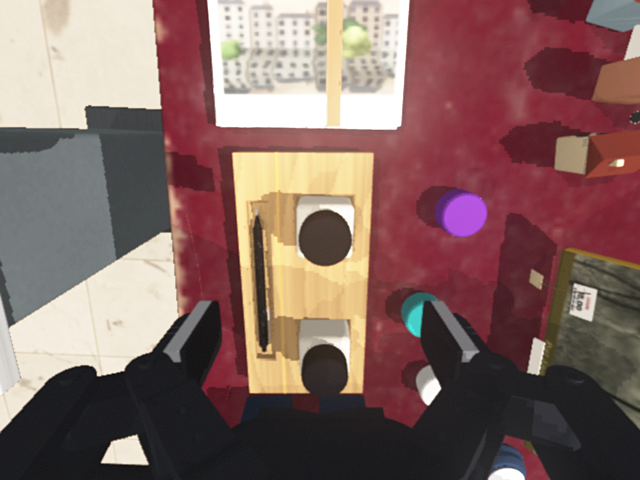

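The wrist view shows the left bottle's cap centred near (325,237) and the right one's near (325,370), with no obstruction.

Run:
```python
from h import *
a=np.load('s1.npy');st=dict(position=a[:3],eef_rot=a[3:])
im=cv2.imread('pics/w1.png')
g=im.max(2)<75
for (x0,y0,x1,y1) in[(290,185,360,275)]:
    n,l,s,c=cv2.connectedComponentsWithStats(g[y0:y1,x0:x1].astype(np.uint8))
    i=1+s[1:,4].argmax();print(s[i],c[i]+[x0,y0])
cv2.imwrite('pics/w1c.png',cv2.resize(im[140:410,220:390],None,fx=2.2*1.0,fy=2.2,interpolation=cv2.INTER_CUBIC))
print('cap top', ray('wrist',[[325,237]],74,st), 'topcam',ray('top',(np.array([[230,209],[569,197]])+.5)/5-.5+[260,250],74))
```

```text
[ 10  26  51  54 516] [319.81782946 234.97286822]
cap top [[500.05103042  66.05501198  74.        ]] topcam [[497.15647474  61.88257973  74.        ]
 [503.17857411 -56.48646371  74.        ]]
```

View pics/w1c.png

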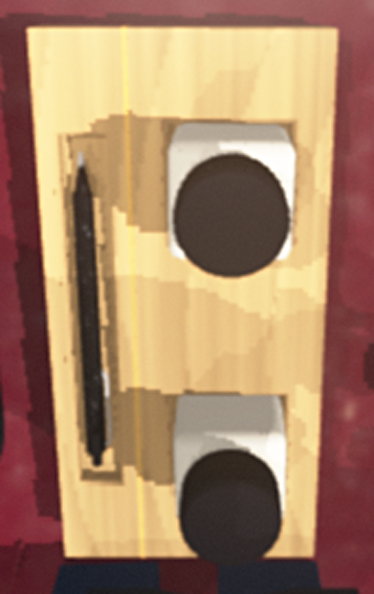

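The crop shows the stand's top corners at about (27,27), (338,27), (315,557) and (64,557). The left cap's top face is centred near (232,218), and the bottle's flat top spans columns 167 to 297 along its rear edge.

Run:
```python
from h import *
a=np.load('s1.npy');st=dict(position=a[:3],eef_rot=a[3:])
f=lambda u:(np.array(u)+.5)/2.2-.5+[220,140]
P=ray('wrist',f([[27,27],[338,27],[315,557],[64,557]]),22,st);print(P)
c=P.mean(0);y=P[0]+P[1]-P[2]-P[3];yaw=np.arctan2(-y[0],y[1]);print(c,yaw,c+R.from_euler('z',yaw).apply([16,60,0]))
print(ray('wrist',f([[232,218]]),74,st),ray('wrist',f([[167,190],[297,190]]),50,st))
# side camera check: predicted cap top / stand corners
for x,yy in((496,62.4),(500,64)):print(proj('side',[[x,yy,74]]))
im=cv2.imread('pics/side0.png')[215:275,260:310];g=im.max(2)<60
n,l,s,cc=cv2.connectedComponentsWithStats(g.astype(np.uint8));i=1+s[1:,4].argmax();print(s[i]+[260,215,0,0,0],cc[i]+[260,215])
th=np.linspace(0,6.28,60)
for (x,yy) in((496,62.4),(500,64)):
  q=np.r_[proj('side',np.c_[x+20*np.cos(th),yy+20*np.sin(th),74+0*th]),proj('side',np.c_[x+20*np.cos(th),yy+20*np.sin(th),52+0*th])];print(q.min(0),q.max(0))
```

```text
[[ 421.19194221  119.35627763   22.        ]
 [ 537.27930206  125.31235647   22.        ]
 [ 549.82198716 -115.33615217   22.        ]
 [ 432.39386597 -121.29151287   22.        ]]
[485.17177435   2.01024227  22.        ] 0.04929473359512621 [498.19585221  62.72575425  22.        ]
[[500.25933993  64.67998597  74.        ]] [[477.01801875  66.63467537  50.        ]
 [523.78367326  69.02683154  50.        ]]
[[279.80863332 232.0125878 ]]
[[282.01392181 231.35542432]]
[272 228  20  20 333] [281.93093093 237.18918919]
[268.74463688 225.02161186] [291.31746128 248.43186934]
[270.96955101 224.38442846] [293.47222483 247.75073532]
```

Call:
{"fn": "arm_command", "kwargs": {"fingers": [1,1,1,1,1,1,1,1], "linear": [[-0.01,0.056,0.6],[-0.01,0.056,1.2],[-0.01,0.056,1.8],[-0.01,0.056,2.3],[-0.01,0.056,2.7],[-0.01,0.056,2.9],[-0.01,0.056,2.9],[-0.01,0.056,2.9]], "dr": [[0,0,0],[0,0,0],[0,0,0],[0,0,0],[0,0,0],[0,0,0],[0,0,0],[0,0,0]]}}

```text
time: 3.08
position: [499.4, 62.3, 25.6]
eef_rot: [0.689, 0.725, 0.001, 0.001]
wrist_force: [-0.0, -0.2, -0.5]
finger_gap: 85.5
finger_force: 0.0
```

Run:
```python
from h import *
s=telemetry.sense();print(s['position'],s['eef_rot'],s['wrist_force'],s['joint_velocities'])
im=optics.grab_frame('wrist');cv2.imwrite('pics/w2.png',im[:,:,::-1])
```

```text
[499.41431687  62.32075748  25.58958886] [6.89224841e-01 7.24547002e-01 6.24378025e-04 6.08686877e-04] [-0.00866129 -0.17633845 -0.51328034] [-3.62136899e-03 -5.06686480e-03 -3.02385504e-03  5.85716624e-04
 -7.68905857e-05  1.32827390e-03]
```

View pics/w2.png

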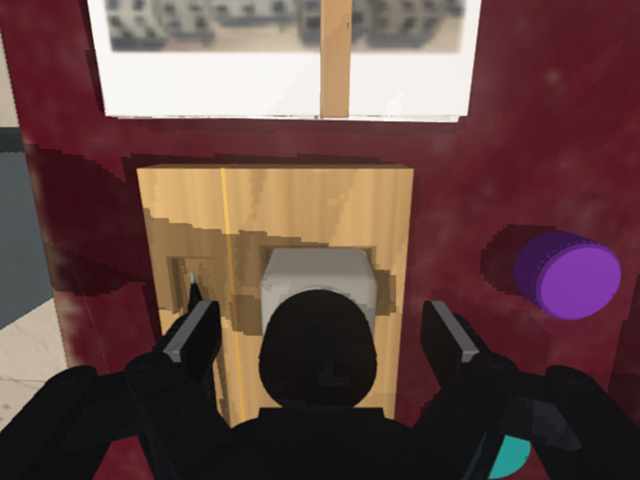

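The cap spans columns 260 to 378 (centre 319) between pads at 218 and 424 (centre 321), so the gripper is well centred. Next I'll close on the body.

Call:
{"fn": "arm_command", "kwargs": {"fingers": [0.6,0.5,0.3,0,0,0,0], "linear": [[0,0,0.02],[0,0,0.02],[0,0,0.02],[0,0,0.02],[0,0,0.02],[0,0,0.02],[0,0,0.02]], "dr": [[0,0,0],[0,0,0],[0,0,0],[0,0,0],[0,0,0],[0,0,0],[0,0,0]]}}

```text
time: 4.0
position: [499.1, 62.0, 24.3]
eef_rot: [0.689, 0.724, 0.0, 0.0]
wrist_force: [-0.7, -0.6, 5.7]
finger_gap: 45.0
finger_force: 62.7
```

Call:
{"fn": "arm_command", "kwargs": {"fingers": [0,0,0,0,0,0,0,0,0], "linear": [[0,0,-0.1],[0,0,-0.2],[0,0,-0.35],[0,0,-0.6],[0,0,-0.9],[0,0,-1.2],[0,0,-1.5],[0,0,-1.6],[0,0,-1.6]], "dr": [[0,0,0],[0,0,0],[0,0,0],[0,0,0],[0,0,0],[0,0,0],[0,0,0],[0,0,0],[0,0,0]]}}

```text
time: 5.12
position: [498.9, 62.1, 104.2]
eef_rot: [0.689, 0.724, 0.0, 0.0]
wrist_force: [-0.1, 0.1, -2.4]
finger_gap: 44.8
finger_force: 61.9
```

Run:
```python
from h import *
s=telemetry.sense();print(s['qpos'],s['wrist_force'])
a=optics.grab_frame('side')[140:320,200:360];b=optics.grab_frame('wrist')[150:450,150:490]
a=cv2.resize(a,None,fx=2,fy=2);b=cv2.resize(b,(408,360))
cv2.imwrite('pics/lift.png',np.hstack([a,b])[:,:,::-1])
```

```text
[-1.47512508e-02  2.76793886e-01  1.85090152e+00  7.34528559e-05
  1.01318164e+00 -6.42544545e-02] [-0.08394008  0.07190141 -2.39183506]
```

View pics/lift.png

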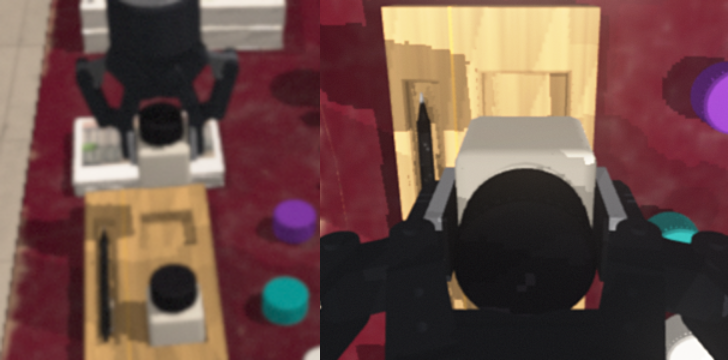

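The bottle is out of its well with the cap on, held squarely between the pads, and the right bottle hasn't moved. Next comes the first half of the tip, so I can check the joint margins.

Call:
{"fn": "arm_command", "kwargs": {"fingers": [0,0,0,0,0], "linear": [[0,0,0],[0,0,0],[0,0,0],[0,0,0],[0,0,0]], "dr": [[-0.6,0,0],[-1.4,0,0],[-2.2,0,0],[-3.0,0,0],[-3.35,0,0]]}}

```text
time: 5.85
position: [496.2, 62.2, 102.5]
eef_rot: [0.679, 0.713, 0.126, 0.119]
wrist_force: [0.1, -0.4, -2.4]
finger_gap: 45.0
finger_force: 62.1
```

Run:
```python
from h import *
s=telemetry.sense();print(s['qpos'],s['position'],R.from_quat(s['eef_rot']).as_matrix()[:,2])
```

```text
[-0.03649165  0.1347686   2.12978664  0.05867065  0.53088284 -0.1312937 ] [496.21711351  62.15875353 102.45173558] [ 0.34069689  0.01726927 -0.94001458]
```

Call:
{"fn": "arm_command", "kwargs": {"fingers": [0,0,0,0,0,0,0,0,0,0,0,0,0,0,0,0,0,0,0], "linear": [[0,0.3,-0.36],[0,0.6,-0.72],[0,0.9,-1.08],[0,1.2,-1.44],[0,1.5,-1.8],[0,1.5,-1.8],[0,1.5,-1.8],[0,1.5,-1.8],[0,1.5,-1.8],[0,1.5,-1.8],[0,1.5,-1.8],[0,1.5,-1.8],[0,1.5,-1.8],[0,1.5,-1.8],[0,1.5,-1.8],[0,1.5,-1.8],[0,1.5,-1.8],[0,1.5,-1.8],[0,1.5,-1.8]], "dr": [[0,0,0],[0,0,0],[-0.4,0,0],[-0.8,0,0],[-1.5,0,0],[-2.2,0,0],[-2.9,0,0],[-3.35,0,0],[-3.35,0,0],[-3.35,0,0],[-3.35,0,0],[-3.35,0,0],[-3.35,0,0],[-3.35,0,0],[-3.35,0,0],[-3.35,0,0],[-3.35,0,0],[-3.35,0,0],[-3.35,0,0]]}}

```text
time: 8.22
position: [538.2, 64.0, 214.1]
eef_rot: [0.647, 0.68, 0.249, 0.237]
wrist_force: [-0.9, 0.4, -2.8]
finger_gap: 44.8
finger_force: 62.4
```

Run:
```python
from h import *
s=telemetry.sense();print(s['qpos'],s['position'],R.from_quat(s['eef_rot']).as_matrix()[:,2],np.degrees(np.arccos(-R.from_quat(s['eef_rot']).as_matrix()[2,2])))
a=optics.grab_frame('side')[60:320,160:400]
cv2.imwrite('pics/tilt.png',cv2.resize(a,None,fx=2,fy=2)[:,:,::-1])
```

```text
[-0.05645451 -0.04148873  2.16796827  0.21676731  0.32324525 -0.28683999] [538.20344599  64.03575453 214.12216223] [ 0.64473018  0.03198955 -0.76374057] 40.20492241787051
```

View pics/tilt.png

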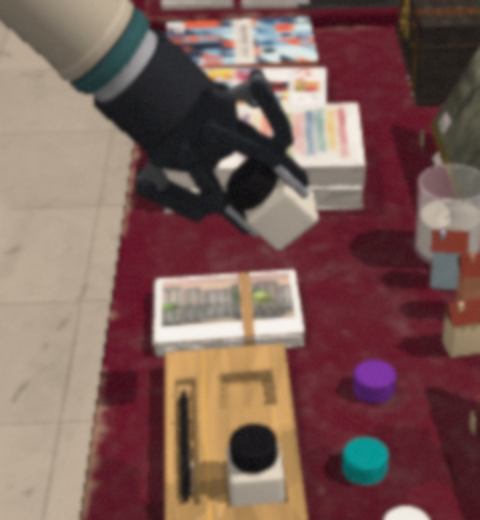

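The bottle is tipped 40.2° in the air with its cap on, and I've held it there over a second. Now back upright above the well.

Call:
{"fn": "arm_command", "kwargs": {"fingers": [0,0,0,0,0,0,0,0,0,0,0,0,0,0], "linear": [[0,0,0],[0,0,0],[0,0,0],[0,0,0],[0,-0.2,0.12],[0,-0.5,0.29],[0,-0.8,0.46],[0,-1.1,0.64],[0,-1.4,0.81],[0,-1.7,0.985],[0,-2.027,1.175],[0,-2.027,1.175],[0,-2.027,1.175],[0,-2.027,1.175]], "dr": [[0.6,0,0],[1.4,0,0],[2.2,0,0],[3.0,0,0],[3.8,0,0],[4.6,0,0],[5.4,0,0],[6.2,0,0],[6.7,0,0],[6.7,0,0],[6.7,0,0],[6.7,0,0],[6.7,0,0],[6.7,0,0]]}}

```text
time: 10.02
position: [499.8, 62.1, 104.7]
eef_rot: [0.689, 0.724, 0.001, 0.001]
wrist_force: [0.1, -0.4, -1.8]
finger_gap: 45.0
finger_force: 62.2
```

Run:
```python
from h import *
s=telemetry.sense();print(s['position'],s['eef_rot'],s['wrist_force'],s['ft_torque'])
```

```text
[499.84357245  62.05585487 104.70798554] [0.68939958 0.7243802  0.00086125 0.00089308] [ 0.05471831 -0.44015841 -1.78557677] [-0.01699491  0.0183035  -0.00562118]
```

Call:
{"fn": "arm_command", "kwargs": {"fingers": [0,0,0,0,0,0,0,0,0], "linear": [[0,0,0.3],[0,0,0.6],[0,0,0.9],[0,0,1.1],[0,0,1.2],[0,0,1.27],[0,0,1.34],[0,0,1.4],[0,0,1.4]], "dr": [[0,0,0],[0,0,0],[0,0,0],[0,0,0],[0,0,0],[0,0,0],[0,0,0],[0,0,0],[0,0,0]]}}

```text
time: 11.15
position: [498.7, 62.1, 33.8]
eef_rot: [0.689, 0.724, 0.0, -0.0]
wrist_force: [0.1, -0.0, -2.1]
finger_gap: 44.7
finger_force: 62.4
```

No contact force so far and the bottle is in the well, so I'll lower it to the floor.

Call:
{"fn": "arm_command", "kwargs": {"fingers": [0,0,0,0,0,0], "linear": [[0,0,0.06],[0,0,0.12],[0,0,0.17],[0,0,0.2],[0,0,0.21],[0,0,0.21]], "dr": [[0,0,0],[0,0,0],[0,0,0],[0,0,0],[0,0,0],[0,0,0]]}}

```text
time: 11.9
position: [498.6, 62.1, 24.3]
eef_rot: [0.689, 0.724, 0.0, 0.0]
wrist_force: [-2.7, 0.1, 6.7]
finger_gap: 45.0
finger_force: 63.6
```

The z force matches the first grip, so the bottle is home. I'll release, rise to cap height, and work out the cap's sideways offset from w2.

Call:
{"fn": "arm_command", "kwargs": {"fingers": [0.8,1,1,1,1,1,1,1], "linear": [[0,0,-0.01],[0,0,-0.01],[0,0,-0.01],[0,0,-0.01],[0,0,-0.2],[0,0,-0.4],[0,0,-0.58],[0,0,-0.58]], "dr": [[0,0,0],[0,0,0],[0,0,0],[0,0,0],[0,0,0],[0,0,0],[0,0,0],[0,0,0]]}}

```text
time: 12.9
position: [499.6, 62.1, 53.5]
eef_rot: [0.689, 0.724, 0.001, 0.001]
wrist_force: [-0.5, -0.2, -0.1]
finger_gap: 85.6
finger_force: 0.0
```

Run:
```python
from h import *
c=optics.camera_params('wrist');Hi=np.linalg.inv(c['hand_eye']);th=np.linspace(0,6.28,90)
im=optics.grab_frame('wrist');print(telemetry.sense()['position'])
cv2.imwrite('pics/w3.png',im[150:450,150:490,::-1])
def sil(dx,dy,zt):
    q=[]
    for h in(74,52):
        p=np.c_[dx+20*np.cos(th),dy+20*np.sin(th),0*th-(h-zt),0*th+1]@Hi.T
        q.append(np.c_[c['fx']*p[:,0]/p[:,2]+c['cx'],c['fy']*p[:,1]/p[:,2]+c['cy']])
    q=np.vstack(q);return q.min(0).round(),q.max(0).round()
for dx in(-3,0,3):print(dx,'w2',sil(dx,0,25),'w3',sil(dx,0,52.5))
```

```text
[499.14469379  62.08582446  52.94196462]
-3 w2 (array([254., 295.]), array([376., 429.])) w3 (array([267., 267.]), array([366., 375.]))
0 w2 (array([254., 288.]), array([377., 422.])) w3 (array([267., 261.]), array([366., 369.]))
3 w2 (array([253., 280.]), array([377., 415.])) w3 (array([266., 255.]), array([366., 363.]))
```

View pics/w3.png

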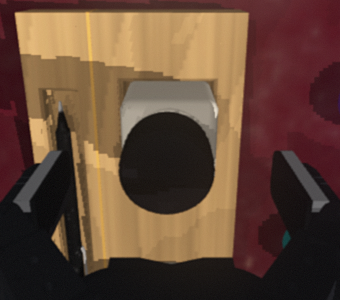

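The cap is at columns 270–364 and rows 262–363 of the full frame, so it's centred to within about 1 mm. Next I'll grip the cap.

Call:
{"fn": "arm_command", "kwargs": {"fingers": [0.6,0.4,0,0,0,0,0], "linear": [[0.014,0,0],[0.014,0,0],[0.014,0,0],[0.014,0,0],[0.014,0,0],[0.014,0,0],[0.014,0,0]], "dr": [[0,0,0],[0,0,0],[0,0,0],[0,0,0],[0,0,0],[0,0,0],[0,0,0]]}}

```text
time: 13.82
position: [498.8, 62.8, 52.3]
eef_rot: [0.689, 0.724, 0.0, 0.0]
wrist_force: [0.0, -0.8, 1.6]
finger_gap: 37.7
finger_force: 60.1
```

```bash
python3 -c "
from h import *
s=telemetry.sense();print(s['ft_torque'],s['qpos'][5])"
```

```text
[-0.0216283  -0.06296511  0.01543618] -0.06283029345159058
```

Call:
{"fn": "arm_command", "kwargs": {"fingers": [0,0,0,0,0], "linear": [[0,0,0],[0,0,0],[0,0,0],[0,0,0],[0,0,0]], "dr": [[0,0,-0.5],[0,0,-1.0],[0,0,-1.5],[0,0,-2.0],[0,0,-2.0]]}}

```text
time: 14.45
position: [498.7, 62.9, 52.4]
eef_rot: [0.61, 0.792, 0.0, -0.0]
wrist_force: [0.4, 0.2, 1.9]
finger_gap: 38.1
finger_force: 60.1
```

```bash
python3 -c "
from h import *
s=telemetry.sense();print(s['ft_torque'],s['qpos'][5],s['wrist_force'])"
```

```text
[ 0.02477505  0.07969444 -0.00915284] -0.2717139400698559 [0.42558721 0.19897994 1.94808457]
```

Call:
{"fn": "arm_command", "kwargs": {"fingers": [0,0,0,0], "linear": [[0,0,0],[0,0,0],[0,0,0],[0,0,0]], "dr": [[0,0,-0.4],[0,0,-0.8],[0,0,-1.2],[0,0,-1.2]]}}

```text
time: 14.95
position: [498.7, 62.8, 52.3]
eef_rot: [0.559, 0.829, 0.0, -0.0]
wrist_force: [-0.9, -0.2, 1.6]
finger_gap: 37.7
finger_force: 60.1
```

```bash
python3 -c "
from h import *
s=telemetry.sense();print(s['ft_torque'],s['qpos'][5],s['wrist_force'])"
```

```text
[ 0.08912601  0.0286066  -0.00750665] -0.3967715210277322 [-0.85452981 -0.16883202  1.60904988]
```

It turned freely through 19° anticlockwise with almost no torque. I'll also try the other way briefly, as asked.

Call:
{"fn": "arm_command", "kwargs": {"fingers": [0,0,0,0,0,0,0,0,0], "linear": [[0,0,0],[0,0,0],[0,0,0],[0,0,0],[0,0,0],[0,0,0],[0,0,0],[0,0,0],[0,0,0]], "dr": [[0,0,0.8],[0,0,1.6],[0,0,2.4],[0,0,3.2],[0,0,3.7],[0,0,4.2],[0,0,4.7],[0,0,5.0],[0,0,5.0]]}}

```text
time: 16.08
position: [498.1, 62.9, 52.3]
eef_rot: [0.754, 0.656, -0.0, -0.0]
wrist_force: [-1.0, 1.5, 4.8]
finger_gap: 37.7
finger_force: 60.4
```

```bash
python3 -c "
from h import *
s=telemetry.sense();print(s['ft_torque'],s['qpos'][5],s['wrist_force'])"
```

```text
[0.21211014 0.47191831 0.23171453] 0.12554880241184085 [-1.01927815  1.52251005  4.77767759]
```

The clockwise try meets resistance (0.23 N m, against about 0 the other way), so anticlockwise loosens it. I'll unscrew to about 65° from the start.

Call:
{"fn": "arm_command", "kwargs": {"fingers": [0,0,0,0,0,0,0,0,0,0,0,0,0,0,0], "linear": [[0,0,0],[0,0,0],[0,0,0],[0,0,0],[0,0,0],[0,0,0],[0,0,0],[0,0,0],[0,0,0],[0,0,0],[0,0,0],[0,0,0],[0,0,0],[0,0,0],[0,0,0]], "dr": [[0,0,-0.6],[0,0,-1.5],[0,0,-2.5],[0,0,-3.5],[0,0,-4.5],[0,0,-5.5],[0,0,-6.5],[0,0,-7.5],[0,0,-8.5],[0,0,-9.5],[0,0,-10.5],[0,0,-11.5],[0,0,-12.2],[0,0,-12.5],[0,0,-12.5]]}}

```text
time: 17.95
position: [499.2, 62.7, 52.3]
eef_rot: [0.199, 0.98, 0.0, 0.0]
wrist_force: [-0.4, -0.1, 1.6]
finger_gap: 37.8
finger_force: 60.1
```

```bash
python3 -c "
from h import *
s=telemetry.sense();print(s['ft_torque'],s['qpos'],s['wrist_force'])"
```

```text
[ 0.01554105 -0.08282572  0.01517023] [-1.33880681e-02  3.40628735e-01  1.91618912e+00 -1.00697902e-04
  8.83883736e-01 -1.18263115e+00] [-0.40244081 -0.05791612  1.64960709]
```

Call:
{"fn": "arm_command", "kwargs": {"fingers": [0,0,0,0,0,0], "linear": [[0,0,-0.04],[0,0,-0.08],[0,0,-0.12],[0,0,-0.16],[0,0,-0.2],[0,0,-0.2]], "dr": [[0,0,0],[0,0,0],[0,0,0],[0,0,0],[0,0,0],[0,0,0]]}}

```text
time: 18.7
position: [498.9, 62.8, 62.5]
eef_rot: [0.199, 0.98, 0.0, 0.0]
wrist_force: [-0.8, 0.6, -0.7]
finger_gap: 37.9
finger_force: 60.1
```

Call:
{"fn": "arm_command", "kwargs": {"fingers": [0,0,0,0,0,0,0,0,0], "linear": [[0,0,-0.15],[0,0,-0.4],[0,0,-0.7],[0,0,-1.0],[0,0,-1.3],[0,0,-1.6],[0,0,-1.8],[0,0,-1.8],[0,0,-1.8]], "dr": [[0,0,0],[0,0,0],[0,0,0],[0,0,0],[0,0,0],[0,0,0],[0,0,0],[0,0,0],[0,0,0]]}}

```text
time: 19.82
position: [498.3, 62.8, 151.9]
eef_rot: [0.199, 0.98, -0.0, -0.0]
wrist_force: [0.5, -0.2, -1.1]
finger_gap: 37.7
finger_force: 60.1
```

Run:
```python
from h import *
s=telemetry.sense();print(s['wrist_force'],s['finger_gap'])
a=cv2.resize(optics.grab_frame('side')[100:340,200:380],None,fx=2,fy=2);b=cv2.resize(optics.grab_frame('wrist')[60:480],None,fx=.66,fy=480/420)[:480]
cv2.imwrite('pics/end.png',np.hstack([a,b])[:,:,::-1])
```

```text
[ 0.46118251 -0.15566908 -1.09669801] 37.68417349951276
```

View pics/end.png

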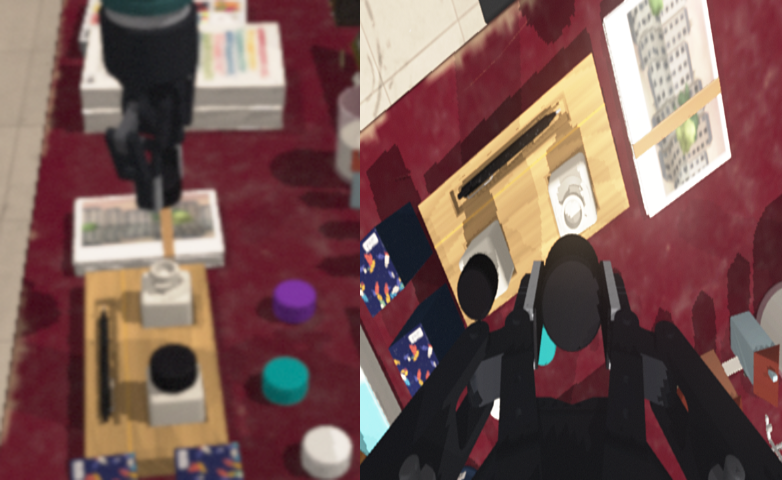

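The left bottle stands open in its well with its white neck showing. The cap is level between the pads, well above the neck, and nothing else has moved.

```bash
python3 -c "
from rig import manip
print(manip.close_job())"
```

```text
the job is handed in; nothing more can be done
None
```

The job is handed in at about 20 s: the left bottle was lifted, tipped to 40.2° for over a second and set back home in its well; its cap loosened anticlockwise and is held level about 8 cm above the neck.

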